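# Sweep the counted component blocks into the tray's trough and shut its cover

## Robot

A 6-joint arm with a two-finger parallel gripper is mounted at the origin on a cart in front of the work surface, level with it; the furniture and walls round the work are solid. World frame = base frame: x ahead of the robot, y to its left, z up, the work surface at z = 0. Lengths are in mm, angles in rad, forces in N, time in s.
With the tool pointing down it reaches from about 275 to 1000 mm from the base axis. Payload 8.4 kg.
Tool frame: the origin (TCP) lies at the very end of the fingers, on their centre line; the grasp point (between the pads) lies 19 mm behind it; z points along the fingers, y is the line along which they close (so a half turn about z gives the same grasp; the last joint's range is limited). The gripper opens to 85 mm and grips with 20 to 120 N. Pads are 22 mm wide; open, the fingers measure 114 mm over their backs; the gripper's body (76 mm by 85 mm) begins 54 mm behind the grasp point. The pads swing forward as they close: fully open they stand 13 mm farther back than shut.
Start: joints at [-1.128, 0.353, 1.633, -0, 1.155, -0.002], TCP at [268.922, -564.189, 231.281] pointing down, gripper open.
Joint ranges: [-2.63, 2.63], [-0.92, 2.1], [0.06, 2.66], [-1.3, 4.44], [0, 2.69], [-3.02, 3.02]. Speed limits (rad/s): [2.22, 2.22, 2.79, 3.14, 3.14, 3.14].

## Interface

Orientations are given as [roll, pitch, yaw] about the fixed x, y, z axes, in that order (R = Rz(yaw) Ry(pitch) Rx(roll)).
In Python, from rig import sensors, grab_frame, camera_params, order gives the robot as it stands. The module is installed in compiled form; this text tells all that it offers.
- The arm moves only by the tool move_arm, never from a script. Its argument "motion" is a list of rows, each a list of 7 numbers: the turn, a rotation vector about the tool's x, y, z in rad, then the shift along the tool's x, y, z in m, then the finger opening in m, from 0 to 0.0854. A call has 1 to 8 rows; each row is the pose to reach, as a shift and turn from the pose commanded when the call began, along the tool's axes at that moment; what a row does not reach only later rows make up. A row lasts 1/8 s, in which the tool goes at most 62.5 mm and 10.7 degrees, less where a joint would pass 70% of its speed; a pose out of reach is approached as far as the arm can. A call with a gripper value outside its range is refused whole. The fingers move at their own pace and stop on an object; "grip_force" is the grip in N (left out, the last holds). Time passes only in rows, so rows that repeat a pose let the fingers close. It gives the time, the measured TCP pose, the force, the opening and the grip force at its end, in the units of the state.
- sensors.sense(): the state, without advancing time (a new reading comes with each control period).
- grab_frame(name): name is "side" or "top"; returns (picture, depth): 420x560x3 uint8, red, green, blue; 420x560 float32, mm along the optical axis (not along the pixel's ray), 0 where there is no reading.
- camera_params(name): a dict with "camera_matrix" (3x3 intrinsics, pixels), "world_from_camera" (4x4, takes a point from camera to world coordinates). Camera axes: x right, y down, z forward; pixel columns grow to the right and rows downward; lengths in mm; the calibration is good to about 2 mm. A picture is of the moment at which its call begins. camera_params takes no time and is no camera call.
- order.sign_off(): hands the job in; it is judged then, once.
The state is a dict: "clock": time; "qpos": joint angles; "qvel": joint speeds; "joint_efforts": joint torques, N m; "eef_pos": TCP position; "tcp_rot": TCP orientation; "contact_force": force on the tool from outside, world axes, zero at the start; "wrist_torque": the same for the moment, N m; "opening": opening from 0.0 (shut) to 1.0 (fully open); "grasp_force": force on a finger pad.
Only numpy, scipy, OpenCV 4.12 (cv2) and the standard library are available. Lean on these libraries where they do the work, as an engineer would, in place of code of your own. Each camera call takes 0.05 s, during which the arm holds its last target. There are 200 camera calls.

## Task

The three flat component blocks on the grey counting tray have been counted for the next kit: push them with the fingertips along the deck and off its open edge into the trough at the tray's end. Do not pick anything up, leave the two starter cans standing on the deck where they are, and do not disturb the other things on the bench. When all three blocks lie in the trough, tip the trough's cover over with a fingertip so that it ends fully shut over them.

Things in the scene. Friction and masses are not known exactly. Their poses are not given: they have to be found in the camera images.
- tray: grey counting tray, fixed to the bench, 192 x 311 mm (x, y). Origin under its centre; x points away from the robot, turned by up to 0.2 rad; y to its closed end. A rim 6 mm thick, 7 mm above the deck, runs along both long sides (also beside the trough) and the closed end. The trough lies across the -y end
- deck_edge (a point): middle of the open edge of the flat deck, at deck height, 68 mm above the bench (tray axes). The deck, on which blocks and cans stand, reaches from here 226 mm to +y and 90 mm to either side in x; past the edge (to -y) is a plain drop into the trough
- trough_floor (a point): centre of the trough's floor, 62 mm below the deck (tray axes). The trough is 180 mm along x and 74 mm along y, between the deck's edge and its outer wall (5 mm thick, as high as the deck). It is deep enough that the cover shuts over blocks lying in a heap or leaning
- cover (a joint): hinge of the trough's cover, rad: 0 shut (flat over the trough, free edge above the deck's edge), 1.57 upright, 2.1 stop. It starts open at 1.7 to 1.97, leaning outwards (-y). The stiff hinge holds it above about 1.2 rad; pushed inwards (+y) below that it falls shut by itself if nothing is in its way
- cover_edge (a point): middle of the free edge of the aluminium cover, a plate 176 x 80 x 3 mm with a 5 mm lip along this edge. Its hinge line lies 80 mm from this point, along the tray's x at y = -0.153 (tray frame), 71.5 mm above the bench. Open, the cover reaches some 150 mm above the bench; at least 70 mm behind it (-y) is free
- block_a: component block, a flat cream plastic block 26 x 52 x 13 mm (x, y, z; 19 mm over the small resistor fixed on top, which is only for show and gives no contact), 30 g, lying on the tray's deck at any yaw. Origin: centre of its underside, z up, y along its length. All three blocks are alike
- block_b: component block, a flat cream plastic block 26 x 52 x 13 mm (x, y, z; 19 mm over the small resistor fixed on top, which is only for show and gives no contact), 30 g, lying on the tray's deck at any yaw. Origin: centre of its underside, z up, y along its length. All three blocks are alike
- block_c: component block, a flat cream plastic block 26 x 52 x 13 mm (x, y, z; 19 mm over the small resistor fixed on top, which is only for show and gives no contact), 30 g, lying on the tray's deck at any yaw. Origin: centre of its underside, z up, y along its length. All three blocks are alike
- starter_a: glow starter, a light white cylindrical can standing upright on the tray's deck, 21 mm in diameter, 39 mm tall over its two pins, 15 g, easily tipped. Origin: centre of its underside. Leave it standing where it is
- starter_b: glow starter, a light white cylindrical can standing upright on the tray's deck, 21 mm in diameter, 39 mm tall over its two pins, 15 g, easily tipped. Origin: centre of its underside. Leave it standing where it is
- strip: screw terminal strip, cream, 95 x 20 x 15 mm, lying, on the bench beside the tray; not part of the job. Origin: centre of its underside
- solder: solder reel, 58 mm diameter, 38 mm tall, on the bench beside the tray; not part of the job. Origin: centre of its underside
- cell: large dry cell standing upright, 33 mm diameter, 62 mm tall, on the bench beside the tray; not part of the job. Origin: centre of its underside

How it is judged (in metres and radians):
On the way, in this order (a step that is already met when the one before it is completed fails the run):
1. all three blocks lie in the trough (x of block_a in the frame of trough_floor between -0.09 and 0.09 m and y of block_a in the frame of trough_floor between -0.037 and 0.037 m and z of each of block_a, block_b, block_c in the frame of trough_floor below 0.055 m and x of block_b in the frame of trough_floor between -0.09 and 0.09 m and y of block_b in the frame of trough_floor between -0.037 and 0.037 m and x of block_c in the frame of trough_floor between -0.09 and 0.09 m and y of block_c in the frame of trough_floor between -0.037 and 0.037 m), for 0.2 s.
2. the cover is shut over them (value of joint cover below 0.06 rad), for 0.2 s.
At the end, for the whole second after the job is handed in: All three blocks lie at rest inside the trough, the cover is shut (within 0.06 rad), and both starters stand upright on the deck within 12 mm of where they stood (all of step 1 and value of joint cover below 0.06 rad and linear speed of each of block_a, block_b, block_c below 0.02 m/s and angle between each of starter_a, starter_b's own z axis and vertical below 0.1 rad and distance of each of starter_a, starter_b from where it was at the start of the episode below 0.012 m); the robot touches nothing.
It fails at once if a block is lifted (more than 15 mm above the deck) (height (world z) of any of block_a, block_b, block_c above 0.083 m).
It fails at once if a starter is tipped, lifted or shifted by more than 12 mm (angle between any of starter_a, starter_b's own z axis and vertical above 0.35 rad or distance of any of starter_a, starter_b from where it was at the start of the episode above 0.012 m).
It fails at once if another thing on the bench is shifted by more than 12 mm (distance of any of strip, solder, cell from where it was at the start of the episode above 0.012 m).
It also fails if it takes over 61 s, if anything falls off the work surface, if the arm or the gripper's body presses on something with over 40 N, if the wrist force passes 120 N, or if a joint passes its speed limit or range.

## Working session

There is one attempt and no reset: what is moved stays moved. The work goes in short steps, Python scripts to look and compute and a tool call to move; the robot and the scene stay as the last step left them, time stands still between calls to the robot, and variables do not carry over. Pictures are saved under pics/ and viewed, at most 10 in all, crops included, and the job is handed in when it is done.

Besides the shell and the picture viewer there is one more tool, called after ">>>" as a command line: name --pt "numbers of a row" for each row, then --argument value for the rest. move_arm: Moves the arm, as the interface text tells. Its arguments: {"type":"object","properties":{"motion":{"type":"array","items":{"type":"array","items":{"type":"number"}}},"grip_force":{"type":"number"}},"required":["motion"]}

```bash
mkdir -p pics
cat > h.py <<'E'
import numpy as np, cv2
from rig import sensors, grab_frame, camera_params
def cloud(n):
    im,d=grab_frame(n); p=camera_params(n); K=np.array(p["camera_matrix"]); T=np.array(p["world_from_camera"])
    v,u=np.indices(d.shape); P=np.stack([(u-K[0,2])/K[0,0]*d,(v-K[1,2])/K[1,1]*d,d,np.ones_like(d)],-1)@T.T
    P=P[...,:3]; P[d==0]=np.nan
    return im,P
E
python3 - <<'E'
from h import *
for n in("top","side"):
    im,P=cloud(n); cv2.imwrite(f"pics/{n}0.png",im[...,::-1]); np.savez(f"{n}0.npz",im=im,P=P)
    print(n,np.array(camera_params(n)["world_from_camera"]).round(2))
print(sensors.sense())
E
```

```text
top [[-1.00000e-02 -1.00000e+00  5.00000e-02  4.48020e+02]
 [-1.00000e+00  1.00000e-02 -1.00000e-02 -1.46500e+01]
 [ 1.00000e-02 -5.00000e-02 -1.00000e+00  1.20252e+03]
 [ 0.00000e+00  0.00000e+00  0.00000e+00  1.00000e+00]]
side [[-1.0000e+00 -0.0000e+00 -3.0000e-02  5.5275e+02]
 [ 2.0000e-02  6.3000e-01 -7.8000e-01  9.1906e+02]
 [ 2.0000e-02 -7.8000e-01 -6.3000e-01  8.3285e+02]
 [ 0.0000e+00  0.0000e+00  0.0000e+00  1.0000e+00]]
{'clock': 0.1, 'qpos': array([-1.12840665e+00,  3.53620724e-01,  1.63407582e+00,  3.00054776e-05,
        1.15516859e+00, -2.40626343e-03]), 'qvel': array([-7.97457493e-05, -2.57944677e-03, -1.35562299e-03,  1.30520307e-03,
       -3.36012772e-04,  3.42323586e-04]), 'joint_efforts': array([-1.01487406e-04, -6.06355190e+01, -3.42822075e+01, -1.95119031e-05,
        3.90992907e-03, -8.61678132e-06]), 'eef_pos': array([ 268.74240422, -563.79658881,  230.60374072]), 'tcp_rot': array([-3.14032024e+00, -3.04973115e-05,  4.44783787e-01]), 'contact_force': array([0.46220524, 0.13677125, 0.54553573]), 'wrist_torque': array([-0.01876999,  0.01727084,  0.0325822 ]), 'grasp_force': 0.0, 'opening': 0.9958671180722284}
```

View pics/top0.png

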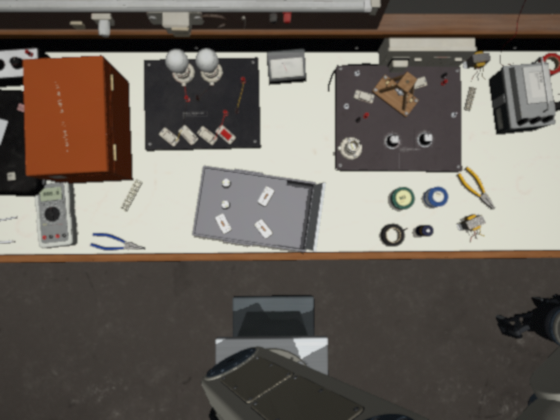

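View pics/side0.png

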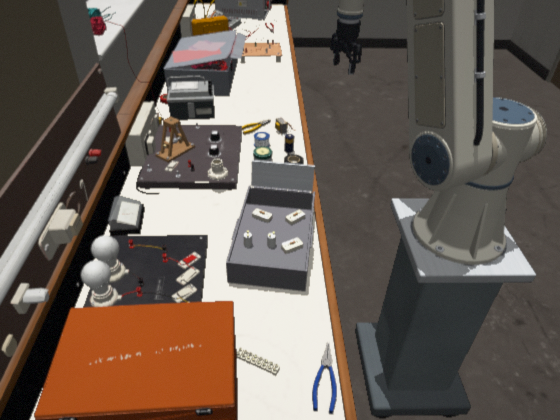

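The top picture shows the tray at px (195–325, 168–250), with its trough and open cover on the right. The blocks are near (265,196), (223,223) and (263,228), and the cans near (226,183) and (224,205). The side picture shows the same layout, with the cover upright at the far end.

```bash
cat > m.py <<'E'
from h import *
import sys
from scipy import ndimage as N
def tray(P):
    Z=P[...,2]; R=(P[...,0]>300)&(P[...,0]<620)&(P[...,1]>-250)&(P[...,1]<200)
    m=R&(abs(Z-68)<5); l,n=N.label(m); k=1+np.argmax(N.sum(m,l,range(1,n+1))); return m,l==k
if __name__=="__main__":
  for n in("top","side"):
    d=np.load(f"{n}0.npz"); P=d["P"]; im=d["im"].astype(int)
    m,D=tray(P); pts=P[D]; print(n,"deck z",np.median(pts[:,2]),len(pts))
    print(" rect",cv2.minAreaRect(pts[:,:2].astype(np.float32)))
    rim=(abs(P[...,2]-75)<4)&(P[...,0]>300)&(P[...,0]<620)&(P[...,1]>-250)&(P[...,1]<200)
    print(" all rect",cv2.minAreaRect(P[rim|D][:,:2].astype(np.float32)))
    hi=(P[...,2]>76)&(P[...,2]<160)&(P[...,0]>340)&(P[...,0]<580)&(P[...,1]>-200)&(P[...,1]<150)
    l,k=N.label(hi)
    for i in range(1,k+1):
        q=P[l==i]
        if len(q)>8: print("  hi",len(q),q.mean(0).round(1),q.min(0).round(),q.max(0).round())
    br=(im.min(-1)>140)&(P[...,2]>70)&(P[...,2]<125)&(P[...,0]>350)&(P[...,0]<580)&(P[...,1]>-140)&(P[...,1]<130)
    l,k=N.label(br)
    for i in range(1,k+1):
        q=P[l==i]
        if len(q)>15: print("  white",len(q),q.mean(0).round(1),"zmax",q[:,2].max().round(1),cv2.minAreaRect(q[:,:2].astype(np.float32)))
    o=cv2.resize(d["im"][150:260,180:340] if n=="top" else d["im"][150:300,210:340],None,fx=5 if n=="top" else 4,fy=5 if n=="top" else 4,interpolation=cv2.INTER_CUBIC)
    cv2.imwrite(f"pics/{n}_crop.png",o[...,::-1])
E
python3 m.py
```

```text
top deck z 67.8252419285933 4814
 rect ((519.609375, 83.50935363769531), (230.36688232421875, 200.76910400390625), 81.44055938720703)
 all rect ((513.6715698242188, 46.521888732910156), (308.52447509765625, 200.8896026611328), 80.99678039550781)
  hi 31 [575.6 116.4  97.7] [571. 108.  80.] [580. 126. 108.]
  hi 778 [ 488.1 -115.2  123.2] [ 400. -139.   76.] [577. -91. 154.]
  hi 173 [545.4  13.6  81.1] [519.  -9.  76.] [571.  35.  89.]
  hi 57 [522.7 119.   99.4] [513. 110.  76.] [532. 129. 110.]
  hi 178 [472.9 128.4  81.3] [447. 107.  76.] [498. 150.  90.]
  hi 178 [458.5  20.5  81.1] [433.  -3.  77.] [484.  43.  92.]
  white 20 [577.  118.4 100.6] zmax 108.3 ((576.9003295898438, 119.81158447265625), (19.890905380249023, 5.988497734069824), 88.8416976928711)
  white 180 [546.1  13.6  80.4] zmax 89.0 ((547.7557373046875, 14.288825988769531), (28.952499389648438, 52.049339294433594), 59.68857192993164)
  white 43 [524.1 120.7 101.9] zmax 109.9 ((523.8076782226562, 120.6522445678711), (16.27992820739746, 16.21318817138672), 88.42865753173828)
  white 102 [467.9 121.2  80.7] zmax 88.8 
[... 750 characters left out ...]
]
  hi 23 [576.8 122.5  92.7] [575. 112.  76.] [578. 126. 105.]
  hi 181 [476.6 130.9  81.6] [451. 108.  76.] [503. 150.  90.]
  white 100 [549.4  14.   81.4] zmax 85.7 ((546.9059448242188, 6.452915191650391), (42.20393371582031, 49.687137603759766), 62.68921661376953)
  white 105 [461.9  21.4  81.5] zmax 88.0 ((458.8803405761719, 17.84402084350586), (58.15985870361328, 32.71034240722656), 51.937225341796875)
  white 41 [526.5 120.  102.1] zmax 109.0 ((526.8470458984375, 107.47711181640625), (44.912654876708984, 19.389867782592773), 88.90718078613281)
  white 79 [470.5 120.8  81.4] zmax 90.1 ((474.5297546386719, 120.69540405273438), (52.57884979248047, 35.99453353881836), 29.419321060180664)
```

View pics/top_crop.png

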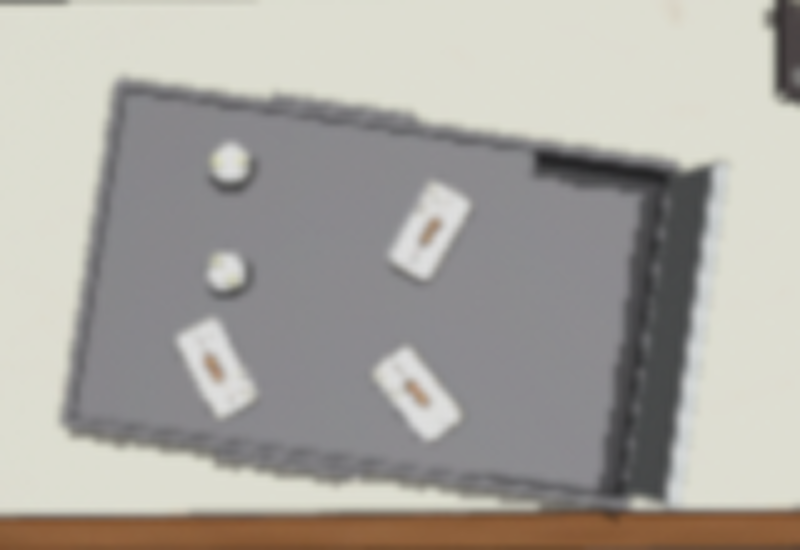

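The crop shows the tray clearly: deck edge near crop x≈535 on the far side, and blocks centred near crop (429,232), (217,368) and (417,393). I'll fit the tray yaw and convert everything to tray axes.

```bash
cat > fit.py <<'E'
from h import *
from scipy import ndimage as N
from scipy.optimize import minimize
res={}
for n in("top","side"):
    d=np.load(f"{n}0.npz"); P=d["P"]; Z=P[...,2]
    R=(P[...,0]>340)&(P[...,0]<650)&(P[...,1]>-150)&(P[...,1]<230)
    m=R&(Z>60)&(Z<80); l,k=N.label(m); D=l==(1+np.argmax(N.sum(m,l,range(1,k+1)))); q=P[D][:,:2]
    # yaw+edges : per-bin extremes along long sides and closed end
    def edges(th):
        c,s=np.cos(th),np.sin(th); X=q@[c,s]; Y=q@[-s,c]
        bx=[(X[(Y>y)&(Y<y+8)].min(),X[(Y>y)&(Y<y+8)].max()) for y in np.arange(-50,170,8) if ((Y>y)&(Y<y+8)).sum()>10]
        bx=np.array(bx); by=np.array([Y[(X>x)&(X<x+8)].max() for x in np.arange(np.median(X)-70,np.median(X)+70,8)]); return bx,by
    def cost(th): bx,by=edges(th); return np.abs(bx-np.median(bx,0)).mean()+np.abs(by-np.median(by)).mean()
    ths=np.arange(-.21,.0,.005); th=ths[np.argmin([cost(t) for t in ths])]
    bx,by=edges(th); bx=np.median(bx,0); by=np.median(by); 
    hi=(Z>85)&(Z<150)&(P[...,0]>380)&(P[...,0]<600)&(P[...,1]<-85)&(P[...,1]>-150); cq=P[hi]
    A=np.c_[cq[:,:2]@np.array([[np.cos(th)],[np.sin(th)]]),cq[:,2]-71.5,np.ones(len(cq))]; Yc=cq[:,:2]@[-np.sin(th),np.cos(th)]
    co=np.linalg.lstsq(A,Yc,rcond=None)[0]; Xm=A[:,0]; hy=co[0]*bx.mean()+co[2]
    print(n,"th",th,"X edges",bx,"closed Y",by,"| cover: dth",co[0],"lean",co[1],"angle",np.pi/2-np.arctan(co[1]),"hinge Y",hy,"->origin",hy+153,"X range",Xm.min(),Xm.max(),"zmax",cq[:,2].max())
    res[n]=(th,bx.mean(),by,hy)
    dk=P[R&(abs(Z-68)<3)]; X=dk[:,:2]@[np.cos(th),np.sin(th)]-bx.mean(); Y=dk[:,:2]@[-np.sin(th),np.cos(th)]
    e=[Y[(X>x)&(X<x+10)] for x in range(-70,70,10)]; print("  deck edge Y:",np.round([np.sort(v)[:2].mean() for v in e]), "origin would be +76.5")
E
python3 fit.py
```

```text
top th -0.15999999999999995 X edges [404.42354388 596.06017169] closed Y 280.9668935765304 | cover: dth 0.004882556192701947 lean -0.27965363292129675 angle 1.8434838149158137 hinge Y -21.370811199927243 ->origin 131.62918880007277 X range 412.83363805248507 588.9878422007594 zmax 149.99511973677136
  deck edge Y: [ 51.  14.  51.  13.  51. -23.  52.  51.  51.  14.  51.  14.  51.  52.] origin would be +76.5
side th -0.15499999999999994 X edges [407.82010515 598.83707569] closed Y 282.14327865502935 | cover: dth -8.40785702969093e-05 lean -0.2317165400319905 angle 1.7984943995698088 hinge Y -25.528703416830183 ->origin 127.47129658316982 X range 415.88789483648065 591.9210396707172 zmax 149.94370963374286
  deck edge Y: [-27. -28. -31. -29. -30. -29. -27. -27. -27. -28. -28. -29. -31. -27.] origin would be +76.5
```

```bash
cat > g.py <<'E'
from h import *
import sys
from scipy.spatial.transform import Rotation as Ro
TH=-.157;X0,Y0=502.,127.
def world(X,Y): c,s=np.cos(TH),np.sin(TH); return np.array([c*(X+X0)-s*(Y+Y0), s*(X+X0)+c*(Y+Y0)])
def totray(p): c,s=np.cos(TH),np.sin(TH); return np.array([c*p[0]+s*p[1]-X0,-s*p[0]+c*p[1]-Y0,p[2]])
if __name__=="__main__":
    s=sensors.sense(); R=Ro.from_euler("xyz",s["tcp_rot"]); G=Ro.from_euler("xyz",[np.pi,0,np.pi/2+TH])
    print("t",s["clock"],"tray pos",totray(s["eef_pos"]).round(1),"rot",s["tcp_rot"].round(3),"F",s["contact_force"].round(1),"q",s["qpos"].round(2),"turn",(R.inv()*G).as_rotvec().round(3))
    a=list(map(float,sys.argv[1:]))
    for i in range(0,len(a),3):
        print(a[i:i+3],"shift m",(R.inv().apply(np.r_[world(a[i],a[i+1]),a[i+2]]-s["eef_pos"])/1000).round(4))
E
python3 g.py -51 16 231
```

```text
t 0.1 tray pos [-148.4 -641.8  230.6] rot [-3.14  -0.     0.445] F [0.5 0.1 0.5] q [-1.13  0.35  1.63  0.    1.16 -0.  ] turn [-0.001 -0.001 -0.969]
[-51.0, 16.0, 231.0] shift m [ 4.527e-01 -4.871e-01  2.000e-04]
```

>>> move_arm --pt "0 0 -0.08 0.03 -0.032 0 0.02" --pt "0 0 -0.17 0.06 -0.065 0 0.02" --pt "0 0 -0.27 0.1 -0.107 0 0.02" --pt "0 0 -0.37 0.14 -0.15 0 0.02" --pt "0 0 -0.47 0.18 -0.193 0 0.02" --pt "0 0 -0.57 0.22 -0.236 0 0.02" --pt "0 0 -0.67 0.26 -0.28 0 0.02" --pt "0 0 -0.77 0.3 -0.323 0 0.02"

```text
clock: 1.1
eef_pos: [400.8, -141.7, 231.3]
tcp_rot: [3.141, -0.0, 1.218]
contact_force: [0.9, 0.0, -0.2]
opening: 0.232
grasp_force: 0.0
```

```bash
python3 g.py -51 16 231
```

```text
t 1.1 tray pos [ -84.  -204.3  231.3] rot [ 3.141 -0.     1.218] F [ 0.9  0.  -0.2] q [-0.34  0.03  2.04  0.    1.07  0.01] turn [ 0.    -0.    -0.196]
[-51.0, 16.0, 231.0] shift m [ 0.2225 -0.0106  0.0003]
```

>>> move_arm --pt "0 0 -0.05 0.05 -0.002 0 0.02" --pt "0 0 -0.1 0.1 -0.005 0 0.02" --pt "0 0 -0.15 0.15 -0.007 0 0.02" --pt "0 0 -0.196 0.2 -0.0095 0 0.02" --pt "0 0 -0.196 0.2225 -0.0106 0.02 0.02" --pt "0 0 -0.196 0.2225 -0.0106 0.06 0.02" --pt "0 0 -0.196 0.2225 -0.0106 0.1 0.02" --pt "0 0 -0.196 0.2225 -0.0106 0.12 0.02"

```text
clock: 2.1
eef_pos: [466.9, 68.7, 109.2]
tcp_rot: [-3.139, 0.001, 1.411]
contact_force: [0.2, 0.1, 0.0]
opening: 0.231
grasp_force: 0.0
```

```bash
python3 - <<'E'
from h import *
im,P=cloud("side"); cv2.imwrite("pics/s1.png",cv2.resize(im[150:300,200:350],None,fx=4,fy=4)[...,::-1])
E
python3 g.py -51 16 72 -51 -75 72
```

```text
t 2.15 tray pos [-52.4  13.5 107.6] rot [-3.137e+00  2.000e-03  1.411e+00] F [-1.9 -0.6 -1.2] q [ 0.14  0.29  2.06 -0.    0.8   0.3 ] turn [-0.005  0.002 -0.003]
[-51.0, 16.0, 72.0] shift m [0.0026 0.0016 0.0356]
[-51.0, -75.0, 72.0] shift m [-0.0884  0.0018  0.0358]
```

View pics/s1.png

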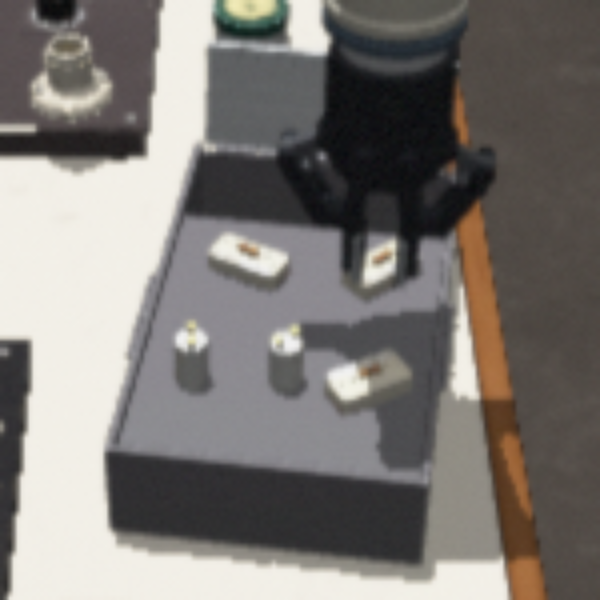

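The fingers hang just behind the near-robot block, at crop (380,265). All other parts are unmoved.

>>> move_arm --pt "0 0 0 0.002 0.001 0.018 0.02" --pt "0 0 0 0.002 0.001 0.035 0.02" --pt "0 0 0 -0.01 0.001 0.0355 0.02" --pt "0 0 0 -0.022 0.001 0.0355 0.02" --pt "0 0 0 -0.034 0.001 0.0355 0.02" --pt "0 0 0 -0.046 0.001 0.0355 0.02" --pt "0 0 0 -0.058 0.001 0.0355 0.02" --pt "0 0 0 -0.07 0.001 0.0355 0.02"

```text
clock: 3.15
eef_pos: [459.4, -1.2, 76.3]
tcp_rot: [3.139, -0.001, 1.41]
contact_force: [4.2, 3.6, 3.9]
opening: 0.233
grasp_force: 5.0
```

```bash
python3 - <<'E'
from h import *
im,P=cloud("side"); cv2.imwrite("pics/s2.png",cv2.resize(im[150:300,200:350],None,fx=4,fy=4)[...,::-1])
E
python3 g.py -51 -80 72 -51 -80 110 36 16 110
```

```text
t 3.2 tray pos [-48.1 -57.2  76.3] rot [ 3.139 -0.     1.41 ] F [ 3.9 -0.2  1.7] q [-0.01  0.32  2.11  0.    0.71  0.15] turn [ 0.002 -0.    -0.003]
[-51.0, -80.0, 72.0] shift m [-0.0228 -0.0028  0.0043]
[-51.0, -80.0, 110.0] shift m [-0.0228 -0.0027 -0.0337]
[36.0, 16.0, 110.0] shift m [ 0.0735  0.084  -0.0334]
```

View pics/s2.png

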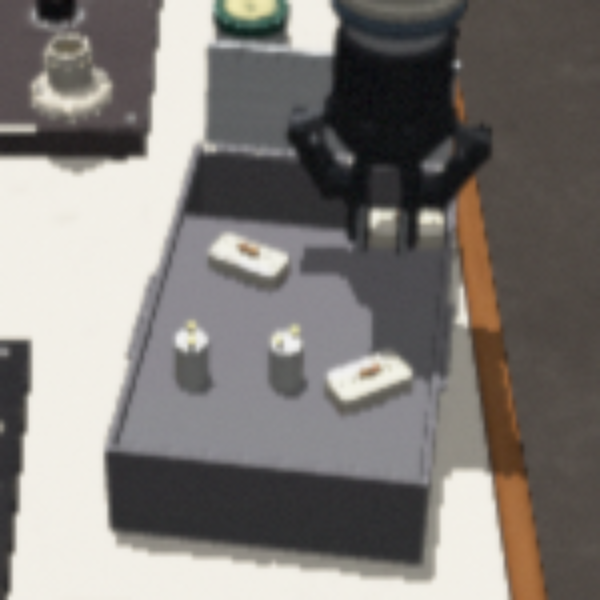

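The block now lies flush and crosswise ahead of the fingers, at crop (370–445, 225). I'll continue over the edge.

>>> move_arm --pt "0 0 0 -0.006 -0.001 0.003 0.02" --pt "0 0 0 -0.014 -0.001 0.003 0.02" --pt "0 0 0 -0.022 -0.001 0.003 0.02" --pt "0 0 0 -0.03 -0.001 0.003 0.02" --pt "0 0 0 -0.03 -0.001 0.003 0.02" --pt "0 0 0 -0.01 0 -0.04 0.02" --pt "0 0 0 0.03 0.04 -0.06 0.02" --pt "0 0 0 0.0735 0.084 -0.05 0.02"

```text
clock: 4.2
eef_pos: [555.2, 59.6, 128.4]
tcp_rot: [3.137, -0.001, 1.41]
contact_force: [0.5, -1.6, -0.3]
opening: 0.234
grasp_force: 0.0
```

```bash
python3 g.py 36 16 72 36 -83 72
```

```text
t 4.2 tray pos [ 37.1  18.6 128.4] rot [ 3.137e+00 -1.000e-03  1.410e+00] F [ 0.5 -1.6 -0.3] q [ 0.1   0.37  1.87 -0.    0.9   0.27] turn [ 0.004 -0.001 -0.004]
[36.0, 16.0, 72.0] shift m [-0.0027 -0.0013  0.0564]
[36.0, -83.0, 72.0] shift m [-0.1017 -0.001   0.0563]
```

>>> move_arm --pt "0 0 0 0 -0.001 0.025 0.02" --pt "0 0 0 0 -0.001 0.045 0.02" --pt "0 0 0 0 -0.001 0.055 0.02" --pt "0 0 0 -0.012 -0.001 0.055 0.02" --pt "0 0 0 -0.024 -0.001 0.055 0.02" --pt "0 0 0 -0.036 -0.001 0.055 0.02" --pt "0 0 0 -0.048 -0.001 0.055 0.02" --pt "0 0 0 -0.06 -0.001 0.055 0.02"

```text
clock: 5.2
eef_pos: [542.2, -1.5, 71.2]
tcp_rot: [3.141, -0.0, 1.41]
contact_force: [0.4, 0.4, 0.5]
opening: 0.236
grasp_force: 0.3
```

```bash
python3 - <<'E'
from h import *
im,P=cloud("side"); cv2.imwrite("pics/s3.png",cv2.resize(im[150:300,200:350],None,fx=4,fy=4)[...,::-1])
E
python3 g.py 36 -84 72 -55 120 125
```

```text
t 5.25 tray pos [ 33.5 -44.8  71. ] rot [3.141 0.    1.41 ] F [-0.1 -0.6  0.4] q [-0.01  0.44  1.94 -0.    0.77  0.15] turn [ 0.     0.    -0.003]
[36.0, -84.0, 72.0] shift m [-0.0392  0.0026 -0.001 ]
[-55.0, 120.0, 125.0] shift m [ 0.1645 -0.0891 -0.0541]
```

View pics/s3.png

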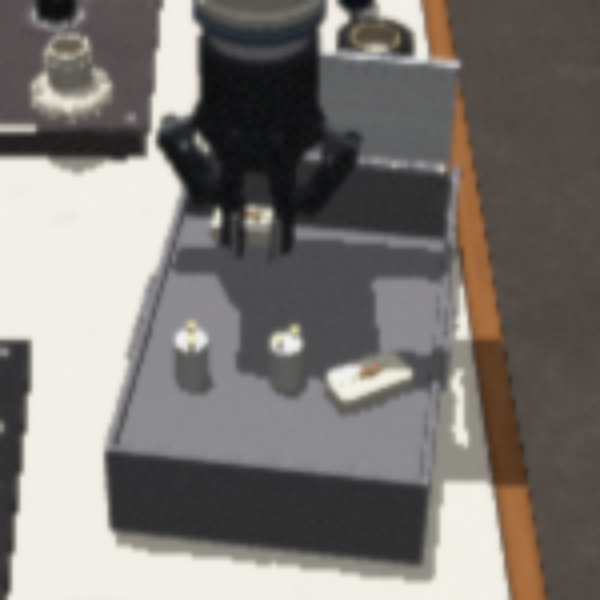

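The second block is being pushed at crop (250,220), and the first has dropped off the deck.

>>> move_arm --pt "0 0 0 -0.012 0.001 0 0.02" --pt "0 0 0 -0.022 0.001 0 0.02" --pt "0 0 0 -0.032 0.001 0 0.02" --pt "0 0 0 -0.043 0.001 0 0.02" --pt "0 0 0 -0.043 0.001 0 0.02" --pt "0 0 0 -0.02 0.001 -0.05 0.02" --pt "0 0 0 0.01 -0.03 -0.08 0.02" --pt "0 0 0 0.05 -0.06 -0.08 0.02"

```text
clock: 6.25
eef_pos: [492.0, 59.3, 153.2]
tcp_rot: [3.137, -0.001, 1.409]
contact_force: [0.3, 1.3, -0.1]
opening: 0.234
grasp_force: 0.0
```

```bash
python3 g.py -55 120 150
```

```text
t 6.25 tray pos [-25.3   8.5 153.2] rot [ 3.137e+00 -1.000e-03  1.409e+00] F [ 0.3  1.3 -0.1] q [0.12 0.25 1.98 0.   0.91 0.28] turn [ 0.004 -0.001 -0.004]
[-55.0, 120.0, 150.0] shift m [ 0.1114 -0.0302  0.0032]
```

>>> move_arm --pt "0 0 0 0.03 -0.008 0 0.02" --pt "0 0 0 0.06 -0.016 0 0.02" --pt "0 0 0 0.09 -0.024 0 0.02" --pt "0 0 0 0.111 -0.03 0 0.02" --pt "0 0 0 0.111 -0.03 0.01 0.02" --pt "0 0 0 0.111 -0.03 0.03 0.02" --pt "0 0 0 0.111 -0.03 0.035 0.02" --pt "0 0 0 0.111 -0.03 0.035 0.02"

```text
clock: 7.25
eef_pos: [478.7, 172.2, 115.5]
tcp_rot: [-3.141, 0.001, 1.41]
contact_force: [0.8, -0.1, 0.4]
opening: 0.234
grasp_force: 0.0
```

```bash
python3 - <<'E'
from h import *
im,P=cloud("side"); cv2.imwrite("pics/s4.png",cv2.resize(im[150:300,200:350],None,fx=4,fy=4)[...,::-1])
E
python3 g.py -55 120 72 -55 -83 72
```

```text
t 7.3 tray pos [-55.8 118.1 115.9] rot [-3.141  0.     1.41 ] F [0.4 0.5 0.9] q [ 0.34  0.32  1.98 -0.    0.84  0.5 ] turn [-0.     0.    -0.003]
[-55.0, 120.0, 72.0] shift m [0.0019 0.0008 0.0439]
[-55.0, -83.0, 72.0] shift m [-0.2011  0.0015  0.0439]
```

View pics/s4.png

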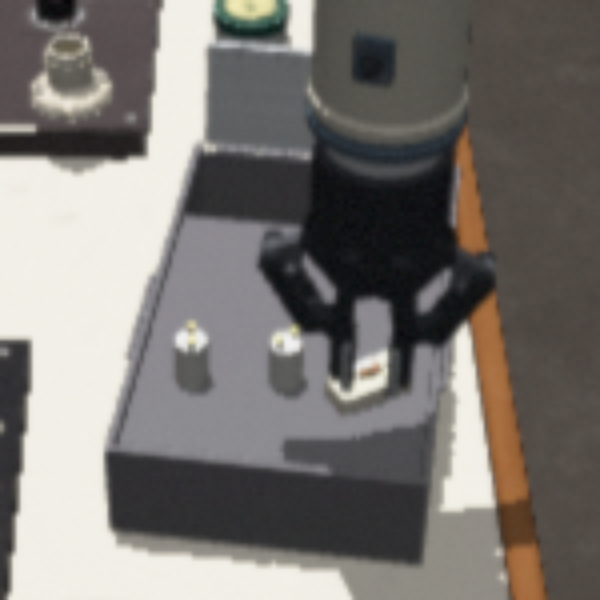

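The fingers are above and behind the third block, at crop (370,375), clear of the can at (288,350).

>>> move_arm --pt "0 0 0 0.002 -0.001 0.02 0.02" --pt "0 0 0 0.002 -0.001 0.038 0.02" --pt "0 0 0 0.002 -0.001 0.043 0.02" --pt "0 0 0 -0.008 -0.001 0.043 0.02" --pt "0 0 0 -0.018 -0.001 0.043 0.02" --pt "0 0 0 -0.028 -0.001 0.043 0.02" --pt "0 0 0 -0.038 -0.001 0.043 0.02" --pt "0 0 0 -0.048 -0.001 0.043 0.02"

```text
clock: 8.3
eef_pos: [470.3, 124.7, 73.0]
tcp_rot: [3.141, -0.0, 1.411]
contact_force: [0.3, 0.1, 0.2]
opening: 0.236
grasp_force: 0.2
```

```bash
python3 - <<'E'
from h import *
im,P=cloud("side"); cv2.imwrite("pics/s5.png",cv2.resize(im[150:300,200:350],None,fx=4,fy=4)[...,::-1])
E
python3 g.py -55 -83 72
```

```text
t 8.35 tray pos [-57.3  68.9  72.8] rot [-3.141e+00  1.000e-03  1.411e+00] F [ 0.2  0.1 -0.7] q [ 0.26  0.36  2.05 -0.    0.72  0.42] turn [-0.     0.001 -0.003]
[-55.0, -83.0, 72.0] shift m [-0.1519  0.0028  0.0009]
```

View pics/s5.png

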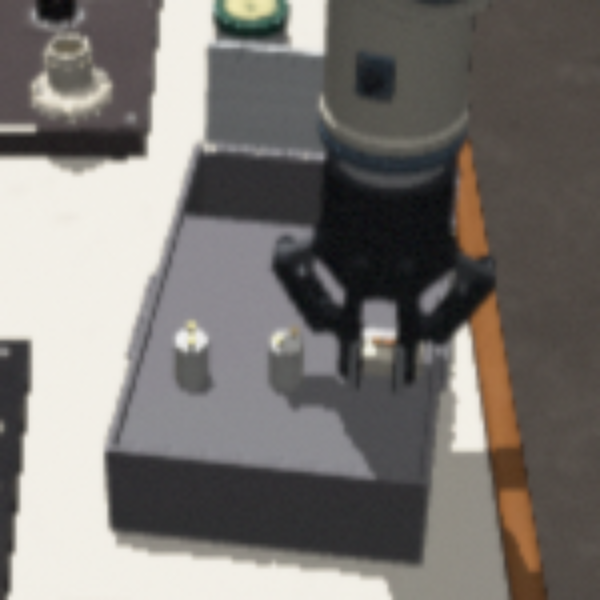

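The third block sits ahead of the fingers at crop (380,345), and both cans are in place. I'll continue.

>>> move_arm --pt "0 0 0 -0.012 0 0.001 0.02" --pt "0 0 0 -0.024 0 0.001 0.02" --pt "0 0 0 -0.036 0 0.001 0.02" --pt "0 0 0 -0.048 0 0.001 0.02" --pt "0 0 0 -0.06 0.001 0.001 0.02" --pt "0 0 0 -0.072 0.001 0.001 0.02" --pt "0 0 0 -0.084 0.002 0.001 0.02" --pt "0 0 0 -0.096 0.002 0.001 0.02"

```text
clock: 9.35
eef_pos: [457.0, 29.6, 71.8]
tcp_rot: [3.142, -0.0, 1.411]
contact_force: [-0.2, -0.0, -0.1]
opening: 0.236
grasp_force: 0.1
```

```bash
python3 g.py -55 -86 72
```

```text
t 9.35 tray pos [-55.3 -26.3  71.8] rot [ 3.142 -0.     1.411] F [-0.2 -0.  -0.1] q [0.06 0.33 2.11 0.   0.7  0.22] turn [ 0.    -0.    -0.003]
[-55.0, -86.0, 72.0] shift m [-0.0597  0.0005 -0.0002]
```

>>> move_arm --pt "0 0 0 -0.012 0 0 0.02" --pt "0 0 0 -0.024 0 0 0.02" --pt "0 0 0 -0.036 0 0 0.02" --pt "0 0 0 -0.048 0 0 0.02" --pt "0 0 0 -0.06 0 0 0.02" --pt "0 0 0 -0.06 0 0 0.02" --pt "0 0 0 -0.02 0 -0.06 0.02" --pt "0 0 0 0.04 0 -0.12 0.02"

```text
clock: 10.35
eef_pos: [459.8, 48.7, 170.1]
tcp_rot: [-3.141, 0.0, 1.409]
contact_force: [2.0, 0.1, -0.0]
opening: 0.231
grasp_force: 0.0
```

```bash
python3 - <<'E'
from g import *
from scipy import ndimage as N
for n in ("top","side"):
    im,P=cloud(n); np.savez(n+"1.npz",im=im,P=P)
    c,s=np.cos(TH),np.sin(TH); X=c*P[...,0]+s*P[...,1]-X0; Y=-s*P[...,0]+c*P[...,1]-Y0; Z=P[...,2]
    br=(im.min(-1)>100)&(abs(X)<92)&(Y>-150)&(Y<150)&(Z<130)&(Z>-5)&((abs(Y)>0))
    l,k=N.label(br&((Z<60)|(Z>76)))
    for i in range(1,k+1):
        m=l==i
        if m.sum()>12: print(n,m.sum(),X[m].mean().round(),Y[m].mean().round(),Z[m].mean().round(),"Z",Z[m].min().round(),Z[m].max().round())
im=np.load("top1.npz")["im"]
cv2.imwrite("pics/t1.png",cv2.resize(im[150:260,180:340],None,fx=5,fy=5,interpolation=cv2.INTER_CUBIC)[...,::-1])
E
python3 g.py 0 -20 200 0 -225 200
```

```text
top 50 54.0 80.0 101.0 Z 82.0 109.0
top 1320 -5.0 -111.0 11.0 Z -1.0 37.0
side 44 56.0 83.0 103.0 Z 98.0 109.0
side 51 -1.0 76.0 102.0 Z 91.0 109.0
t 10.45 tray pos [-52.2  -3.7 173.5] rot [ 3.133e+00 -3.000e-03  1.413e+00] F [ 0.8 -0.  -0.5] q [0.11 0.17 2.03 0.   0.93 0.26] turn [ 0.008 -0.003 -0.001]
[0.0, -20.0, 200.0] shift m [-0.0161  0.0524 -0.0262]
[0.0, -225.0, 200.0] shift m [-0.2211  0.0526 -0.0268]
```

View pics/t1.png

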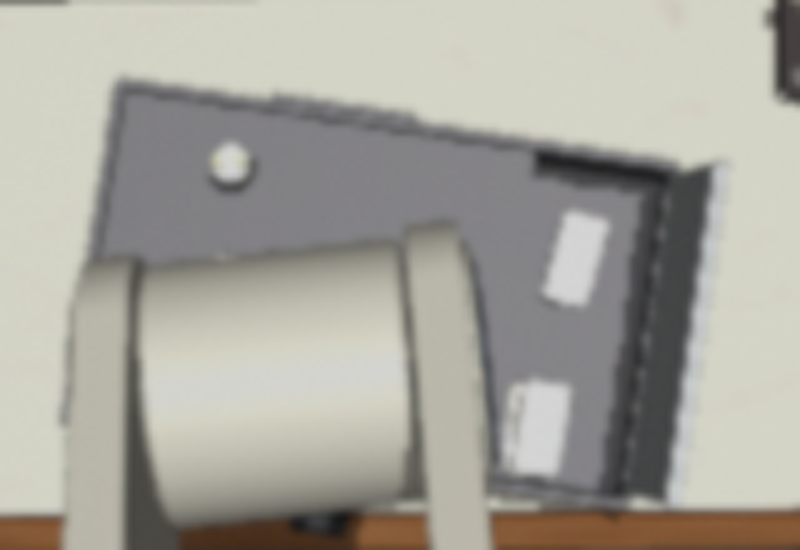

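Two blocks lie flat in the trough at crop (575,257) and (540,428), and a third leans beside the latter at (515,420). The free can is in place. Now over the cover.

>>> move_arm --pt "0 0 0 0 0.01 -0.03 0.02" --pt "0 0 0 0 0.03 -0.06 0.02" --pt "0 0 0 -0.03 0.05 -0.07 0.02" --pt "0 0 0 -0.07 0.053 -0.07 0.02" --pt "0 0 0 -0.11 0.053 -0.07 0.02" --pt "0 0 0 -0.15 0.053 -0.07 0.02" --pt "0 0 0 -0.19 0.053 -0.07 0.02" --pt "0 0 0 -0.207 0.053 -0.07 0.02"

```text
clock: 11.45
eef_pos: [478.5, -166.2, 238.3]
tcp_rot: [-3.141, -0.0, 1.409]
contact_force: [0.1, 0.7, 0.1]
opening: 0.233
grasp_force: 0.0
```

```bash
python3 - <<'E'
from g import *
from scipy import ndimage as N
im,P=cloud("side")
c,s=np.cos(TH),np.sin(TH); X=c*P[...,0]+s*P[...,1]-X0; Y=-s*P[...,0]+c*P[...,1]-Y0; Z=P[...,2]
l,k=N.label((abs(X)<92)&(Y>-70)&(Y<148)&(Z>76)&(Z<120))
for i in range(1,k+1):
    m=l==i
    if m.sum()>8: print("deck",m.sum(),X[m].mean().round(),Y[m].mean().round(),Z[m].max().round())
im,P=cloud("top")
X=c*P[...,0]+s*P[...,1]-X0; Y=-s*P[...,0]+c*P[...,1]-Y0; Z=P[...,2]
l,k=N.label((abs(X)<95)&(Y>-148)&(Y<-70)&(Z<66)&(im.min(-1)>150))
for i in range(1,k+1):
    m=l==i
    if m.sum()>4: print("trough",m.sum(),X[m].mean().round(),Y[m].mean().round(),Z[m].min().round(),Z[m].max().round())
cv2.imwrite("pics/t2.png",cv2.resize(im[150:260,240:340],None,fx=5,fy=5,interpolation=cv2.INTER_CUBIC)[...,::-1])
E
python3 g.py 0 -208 125 0 -100 125
```

```text
deck 102 55.0 87.0 109.0
deck 108 -1.0 79.0 111.0
trough 191 38.0 -110.0 1.0 24.0
t 11.55 tray pos [  -3.2 -215.7  238.4] rot [-3.141 -0.     1.409] F [ 0.8  0.2 -0.8] q [-0.34  0.16  1.87 -0.    1.11 -0.17] turn [-0.001 -0.    -0.005]
[0.0, -208.0, 125.0] shift m [0.0077 0.0032 0.1134]
[0.0, -100.0, 125.0] shift m [0.1157 0.0027 0.1134]
```

View pics/t2.png

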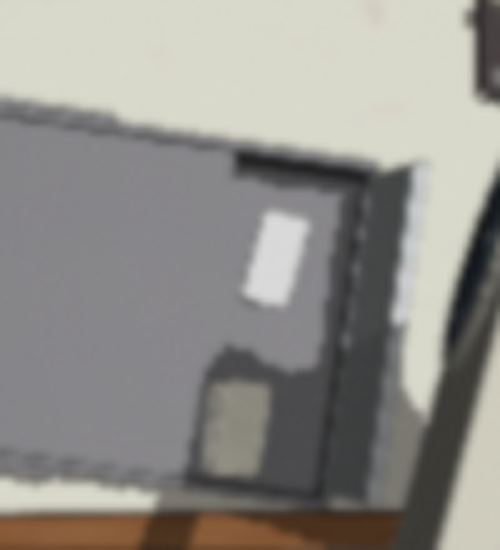

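The deck holds only the two cans. The near patch at (237,428) is wide, so it is probably two blocks side by side or overlapped. I'll check its height profile from the stored depth.

Run:
```python
from g import *
im,P=cloud("top"); c,s=np.cos(TH),np.sin(TH); X=c*P[...,0]+s*P[...,1]-X0; Y=-s*P[...,0]+c*P[...,1]-Y0; Z=P[...,2]
m=(abs(X)<90)&(Y>-146)&(Y<-79)&(Z<60)
from scipy.stats import binned_statistic_2d as b
np.set_printoptions(linewidth=160)
r=b(X[m],Y[m],Z[m],'max',[np.arange(-88,89,11),np.arange(-145,-78,6)]); print(r.statistic.round())
```

```text
[[ 6. 10.  9.  8. 34. 35. 34. 34. 36. 22. 10.]
 [ 7.  9.  9.  9. 32. 34. 35. 37. 37. 20.  8.]
 [10.  8.  9.  7. 32. 34. 36. 35. 35. 21. 20.]
 [ 9.  7.  8. 10. 35. 37. 36. 36. 38. 20. 11.]
 [ 8.  8.  7.  9. 33. 32. 34. 35. 33. 19. 20.]
 [ 5. 10.  8.  9.  9.  9.  9.  8. 10.  8.  8.]
 [ 7.  9.  7.  8.  8.  8.  9. 11. 10.  8. 10.]
 [ 9.  8.  8.  8.  9.  7. 12. 10.  7.  6. 11.]
 [ 8.  8. 10.  6. 19. 13.  8. 10.  8.  8.  8.]
 [ 8. 10.  8. 11. 21. 22. 21. 20. 22.  8. 11.]
 [ 9. 13. 10. 22. 20. 22. 22. 22.  8. 10. 12.]
 [ 7.  9. 12. 22. 23. 21. 20. 22.  7.  8.  7.]
 [11.  7.  7. 21. 21. 25. 21. 20.  9.  7.  6.]
 [10.  8. 12. 19. 22. 21. 20. 18.  7.  8.  9.]
 [ 7. 10.  8.  7. 10.  7.  9.  9.  8. 14. 10.]
 [ 9.  7. 10.  9. 55. 23. 15.  8.  8. 16. 10.]]
```

Heights of 34 mm over 20 mm show two stacked blocks there, so all three are in. Now behind the cover.

>>> move_arm --pt "0 0 0 0.006 0.003 0.03 0.02" --pt "0 0 0 0.006 0.003 0.07 0.02" --pt "0 0 0 0.006 0.003 0.1 0.02" --pt "0 0 0 0.006 0.003 0.112 0.02" --pt "0 0 0 0.016 0.003 0.112 0.02" --pt "0 0 0 0.03 0.003 0.112 0.02" --pt "0 0 0 0.044 0.003 0.112 0.02" --pt "0 0 0 0.058 0.003 0.112 0.02"

```text
clock: 12.6
eef_pos: [492.0, -106.7, 127.6]
tcp_rot: [3.14, -0.0, 1.411]
contact_force: [0.4, 0.4, -0.8]
opening: 0.234
grasp_force: 0.1
```

```bash
python3 g.py 0 -135 125
```

```text
t 12.6 tray pos [   0.6 -155.5  127.6] rot [ 3.14  -0.     1.411] F [ 0.4  0.4 -0.8] q [-0.22  0.3   1.98  0.    0.86 -0.06] turn [ 0.001 -0.    -0.003]
[0.0, -135.0, 125.0] shift m [ 0.0205 -0.0007  0.0026]
```

>>> move_arm --pt "0 0 0 0.012 0 0 0.02" --pt "0 0 0 0.024 0 0 0.02" --pt "0 0 0 0.034 0 0 0.02" --pt "0 0 0 0.034 0 0 0.02" --pt "0 0 0 0.01 0 -0.02 0.02" --pt "0 0 0 -0.02 0 -0.06 0.02" --pt "0 0 0 -0.04 0 -0.1 0.02" --pt "0 0 0 -0.06 0 -0.12 0.02"

```text
clock: 13.6
eef_pos: [482.3, -168.5, 249.2]
tcp_rot: [3.139, 0.001, 1.41]
contact_force: [-0.5, 0.3, -0.7]
opening: 0.233
grasp_force: 0.0
```

```bash
python3 - <<'E'
from g import *
from scipy import ndimage as N
for n in("top","side"):
    im,P=cloud(n); c,s=np.cos(TH),np.sin(TH); X=c*P[...,0]+s*P[...,1]-X0; Y=-s*P[...,0]+c*P[...,1]-Y0; Z=P[...,2]
    m=(abs(X)<80)&(Y>-145)&(Y<-82)&(Z<170)
    print(n,m.sum(),"cover z pct",np.percentile(Z[m],[1,10,50,90,99]).round(1),"slope z/Y",np.polyfit(Y[m],Z[m],1).round(3))
    l,k=N.label((abs(X)<92)&(Y>-60)&(Y<148)&(Z>76)&(Z<120))
    for i in range(1,k+1):
        q=l==i
        if q.sum()>8: print(" can",q.sum(),X[q].mean().round(),Y[q].mean().round(),Z[q].max().round())
E
python3 g.py
```

```text
top 1356 cover z pct [66.1 68.4 71.  73.7 75.8] slope z/Y [ 0.    71.036]
 can 58 53.0 79.0 109.0
 can 54 -5.0 73.0 110.0
side 770 cover z pct [68.8 70.  72.  74.  75.4] slope z/Y [5.0000e-03 7.2503e+01]
 can 99 56.0 86.0 108.0
 can 108 -1.0 79.0 110.0
t 13.7 tray pos [   1.3 -218.7  249.3] rot [3.137e+00 1.000e-03 1.409e+00] F [ 1.  -0.6  1.3] q [-0.34  0.15  1.86 -0.    1.13 -0.18] turn [ 0.004  0.001 -0.005]
```

The cover is flat at about 71.5 mm, both cans stand where they were, and the robot is clear.

>>> move_arm --pt "0 0 0 0 0 0 0.02" --pt "0 0 0 0 0 0 0.02" --pt "0 0 0 0 0 0 0.02" --pt "0 0 0 0 0 0 0.02"

```text
clock: 14.2
eef_pos: [481.8, -166.7, 246.4]
tcp_rot: [-3.141, -0.0, 1.411]
contact_force: [-0.9, 0.5, -0.0]
opening: 0.236
grasp_force: 0.0
```

```bash
python3 -c "
from rig import order
print(order.sign_off())"
```

```text
the job is handed in; nothing more can be done
None
```

All three blocks are in the trough with the cover shut over them and both cans standing where they were; I handed the job in at about 14 s, and the sign-off returned no verdict.

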